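# Roll the checked tin onto the green strip

## Robot

A 6-joint arm with a two-finger parallel gripper is mounted at the origin on the work surface. World frame = base frame: x ahead of the robot, y to its left, z up, the work surface at z = 0. Lengths are in m, angles in rad, forces in N, time in s.
With the tool pointing down it reaches from about 0.375 to 0.9 m from the base axis. Payload 3.1 kg.
Tool frame: the origin (TCP) lies at the very end of the fingers, on their centre line; the grasp point (between the pads) lies 19 mm behind it; z points along the fingers, y is the line along which they close (so a half turn about z gives the same grasp; the last joint's range is limited). The gripper opens to 87 mm and grips with 3 to 60 N. Pads are 19 mm wide; open, the fingers measure 117 mm over their backs; the gripper's body (75 mm by 190 mm) begins 51 mm behind the grasp point.
Start: joints at [0.95, 0.527, 1.433, -0, 1.181, -0.178], TCP at [0.268, 0.565, 0.223] pointing down, gripper open.
Joint ranges: [-3.08, 3.08], [-0.75, 2.2], [0.22, 2.44], [-1.43, 4.57], [0, 2.65], [-2.85, 2.85]. Speed limits (rad/s): [2.79, 2.79, 3.14, 3.14, 3.14, 3.14].

## Interface

Orientations are given as a unit quaternion [x, y, z, w].
In Python, from rig import robot gives the robot as it stands. The module is installed in compiled form; this text tells all that it offers.
- The arm moves only by the tool servo_tool, never from a script. Its argument "rows" is one flat list of numbers, 5 for each row, row after row: the closure, from -1 (fully open) to 1 (shut), so that 0 is half open, then the shift along the tool's x, y, z in m, then the turn about the tool's z in degrees. A call has 1 to 5 rows; each row shifts and turns the commanded pose from where the row before left it, along the tool's axes as they then stand; what a row does not reach is not made up. A row lasts 1/12 s, in which the tool goes at most 41.7 mm and 7.16 degrees, less where a joint would pass 70% of its speed; a pose out of reach is approached as far as the arm can. A call with a gripper value outside its range is refused whole. The fingers move at their own pace and stop on an object; "newtons" is the grip in N (left out, the last holds). Time passes only in rows, so rows that do not move let the fingers close. It gives the time, the measured TCP pose, the force, the opening and the grip force at its end, in the units of the state.
- robot.get_obs(): the state, without advancing time (a new reading comes with each control period).
- robot.camera(name): name is "scene" or "side" or "wrist"; returns a dict with "pixels" (420x560x3 uint8, red, green, blue), "intrinsics" (3x3 intrinsics, pixels), "rvec" (rotation vector, rad) and "tvec" (3), from world to camera coordinates, as OpenCV has them; the wrist camera has in their place "mount" (4x4, takes a point from camera to tool coordinates, whose origin is the TCP and whose axes are the flange's). Camera axes: x right, y down, z forward; pixel columns grow to the right and rows downward; lengths in m; the calibration is good to about 2 mm. A picture is of the moment at which its call begins: read the wrist's pose just before it. There is no depth.
- robot.hand_in(): hands the job in; it is judged then, once.
Trained networks look in a picture, given as the dict that the camera call returned (one of the last four; its "shot" number tells which), for a name from the list of things; names that differ only in an ending like _2 or _b are one class to them, and where a whole thing is asked for, a point or a joint stands for the part that bears it (a point fixed in the world has none). Each returns a list of dicts, best first, with "score" (0 to 1); they miss things now and then, are a little off and sometimes report something else, mostly with a low value. They report only what shows in the picture. A call takes as long as a camera call. They do not tell look-alikes from the thing itself.
- robot.spot_in(picture, query): "at" ([x, y, z] in m, in world coordinates, good to about 4 mm: the middle of the surface that is visible of it).
- robot.outline_of(picture, query): "region" (420x560 bool, what is visible of it).
- robot.place_of(picture, query): "at" ([x, y, z] in m, in world coordinates, good to about 4 mm: a listed point, or the origin of a listed thing).
The state is a dict: "time": time; "q": joint angles; "joint_velocities": joint speeds; "joint_torque": joint torques, N m; "position": TCP position; "tool_rot": TCP orientation; "ft_force": force on the tool from outside, world axes, zero at the start; "moment": the same for the moment, N m; "grip_width": finger opening in m; "grip_force": force on a finger pad.
Only numpy, scipy, OpenCV 4.12 (cv2) and the standard library are available. Lean on these libraries where they do the work, as an engineer would, in place of code of your own. Each camera call takes 0.05 s, during which the arm holds its last target. There are 200 camera calls.

## Task

The food tin lying on its side on the black checking mat has passed inspection: roll it along the mat by pushing on its top with a fingertip, in as many strokes as you like, until it stops lying centred on the green strip and in line with it. Work from the top only: do not shove it low on its side, do not grip, lift or stand it up, and leave the things around it where they are. Let go at the end.

Things in the scene. Friction and masses are not known exactly. Their poses are not given: they have to be found in the camera images.
- tin: full food tin lying on its side on the mat between the strips, white label, orange patch, 73 mm diameter, 110 mm long, 0.3 to 0.65 kg. Origin at its centre, 39.5 mm above the table (top 76 mm above the table). x axis along its length; y and z turn as it rolls (z starts upward). It rolls on the level mat with slight resistance: let go at 50 mm/s it runs on about 4 mm and stops.
- mat: black rubber checking mat fixed to the table, 200 mm (its x) by 580 mm (its y), 3 mm thick, origin at the centre of its underside. The tin lies along the mat's x axis and rolls along the mat's y axis.
- green_strip: green strip on the mat, flat, 180 mm long (its x axis, across the mat) and 40 mm wide (its y axis), origin at its centre on the mat's surface. It may lie to either side of the tin (towards +y or -y of the mat); the tin starts parallel to it, 85 to 190 mm from it.
- red_strip: red strip (for rejects), same size as the green one, on the other side of the tin; the tin does not belong there. Origin at its centre on the mat's surface.
- spare_tin: yellow-labelled food tin standing upright, 73 mm across, 110 mm tall; origin at the centre of its underside. To be left alone.
- red_cups: nested stack of red plastic cups standing upright, 79 mm across, 119 mm tall; origin at the centre of its underside. To be left alone.
- blue_cups: nested stack of blue plastic cups standing upright, 79 mm across, 119 mm tall; origin at the centre of its underside. To be left alone.
- carton: small white and blue carton, 70 x 110 x 45 mm; origin at the centre of its underside. To be left alone.
- tape_roll: roll of brown parcel tape lying flat, 100 mm across, 48 mm tall; origin at the centre of its underside. To be left alone.
- stapler: red and black stapler, 36 x 130 x 54 mm; origin at the centre of its underside. To be left alone.
Things that resemble listed ones, but are neither listed nor needed, are in the scene too. What is shaped like the tin but purple or turquoise is not meant.

How it is judged:
On the way:
1. the tin has rolled over by more than a quarter turn (angle between tin's own z axis and vertical above 1.75 rad), for 0.05 s.
At the end, for the whole second after the job is handed in: The tin lies at rest on its side on the mat, its centre within 15 mm of the green strip's centre line and within 35 mm of the strip's middle along its length, its length within 12 degrees of the strip's, and nothing touches it (y of tin in the frame of green_strip between -0.015 and 0.015 m and x of tin in the frame of green_strip between -0.035 and 0.035 m and angle between the x axis of tin and the x axis of green_strip, either way round below 0.21 rad and height (world z) of tin between 0.0345 and 0.0445 m and linear speed of tin below 0.01 m/s and angular speed of tin below 0.3 rad/s).
It fails at once if the tin is shoved low on its side or straddled (robot touches it with the grasp point under 72 mm above the table) (contact force between any of the fingers, the arm and tin above 0.5 N and height (world z) of the grasp point below 0.072 m).
It fails at once if the tin is lifted more than 12 mm (height (world z) of tin above 0.0515 m).
It fails at once if the tin is tipped or stood on end (angle between tin's own x axis and vertical below 1.25 rad or angle between tin's own x axis and vertical above 1.89 rad).
It fails at once if one of the things around is moved by more than 25 mm (distance of any of spare_tin, red_cups, blue_cups, carton, tape_roll, stapler from where it was at the start of the episode above 0.025 m).
It also fails if it takes over 72 s, if anything falls off the work surface, if the arm or the gripper's body presses on something with over 40 N, if the wrist force passes 120 N, or if a joint passes its speed limit or range.

## Working session

There is one attempt and no reset: what is moved stays moved. The work goes in short steps, Python scripts to look and compute and a tool call to move; the robot and the scene stay as the last step left them, time stands still between calls to the robot, and variables do not carry over. Pictures are saved under pics/ and viewed, at most 10 in all, crops included, and the job is handed in when it is done.

Besides the shell and the picture viewer there is one more tool, called after ">>>" as name(argument=value, ...), one argument or row to a line, values as JSON. servo_tool: Moves the arm, as the interface text tells. Its arguments: {"type":"object","properties":{"rows":{"type":"array","items":{"type":"number"}},"newtons":{"type":"number"}},"required":["rows"]}

```bash
mkdir -p pics
python3 - <<'E'
from rig import robot
import cv2,numpy as np
o=robot.get_obs();print(o['time'],o['position'],o['tool_rot'],o['grip_width'],o['ft_force'])
for c in ["scene","side"]:
    p=robot.camera(c);cv2.imwrite(f'pics/{c}0.png',p['pixels'][:,:,::-1])
    for n in ["tin","mat","green_strip","red_strip","spare_tin","red_cups","blue_cups","carton","tape_roll","stapler"]:
        print(c,n,[(np.round(r['at'],3).tolist(),round(r['score'],2)) for r in robot.place_of(p,n)[:3]])
E
```

```text
0.0 [0.26733664 0.56414178 0.22156572] [ 2.19602609e-01  9.75588813e-01 -9.91077377e-04 -4.24050024e-04] 0.08690895789623831 [ 0.96604379 -0.88810878 -0.7675066 ]
scene tin [([0.273, -0.238, 0.039], 0.93), ([0.53, 0.037, 0.041], 0.73), ([0.805, 0.268, 0.034], 0.73)]
scene mat [([0.521, 0.032, 0.004], 0.91)]
scene green_strip [([0.494, -0.098, 0.004], 0.91)]
scene red_strip [([0.555, 0.191, 0.007], 0.69), ([0.667, 0.396, -0.001], 0.34)]
scene spare_tin [([0.392, -0.452, 0.003], 0.8), ([0.555, 0.193, 0.005], 0.7)]
scene red_cups [([0.667, 0.399, 0.001], 0.72)]
scene blue_cups [([0.665, -0.413, -0.001], 0.88)]
scene carton [([0.777, 0.093, -0.0], 0.75)]
scene tape_roll [([0.53, -0.455, 0.002], 0.92), ([0.496, -0.097, 0.004], 0.17)]
scene stapler [([0.78, -0.119, -0.003], 0.8), ([0.552, 0.19, 0.005], 0.73)]
side tin [([0.809, 0.262, 0.035], 0.74), ([0.535, 0.038, 0.039], 0.69), ([0.325, 0.154, 0.036], 0.65)]
side mat [([0.521, 0.035, 0.001], 0.87)]
side green_strip [([0.495, -0.1, 0.005], 0.94)]
side red_strip [([0.555, 0.191, 0.004], 0.86)]
side spare_tin [([0.396, -0.451, -0.003], 0.85)]
side red_cups [([0.666, 0.396, 0.0], 0.7), ([0.398, -0.452, -0.003], 0.33)]
side blue_cups [([0.667, -0.411, -0.0], 0.89)]
side carton [([0.776, 0.095, 0.002], 0.74)]
side tape_roll [([0.528, -0.463, 0.001], 0.63)]
side stapler [([0.78, -0.116, 0.0], 0.65), ([0.495, -0.105, 0.003], 0.44)]
```

View pics/scene0.png

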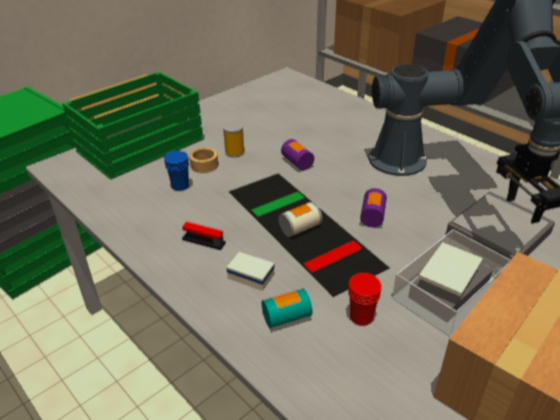

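View pics/side0.png

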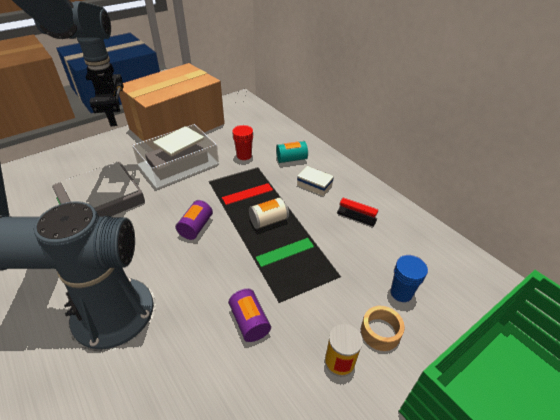

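The scene picture shows the white tin at about (300,220), the green strip at (278,204) and the red strip at (333,256). The side picture shows the tin at (268,213) and the green strip at (285,252). Purple and turquoise tins are look-alikes. Next I'll measure the strips precisely and work out the first move.

```bash
cat > h.py <<'E'
from rig import robot
import cv2,numpy as np
def ray(p,uv,z):
    R=cv2.Rodrigues(np.array(p['rvec'],float))[0];t=np.array(p['tvec'],float).ravel();K=np.array(p['intrinsics'])
    d=np.c_[uv,np.ones(len(uv))]@np.linalg.inv(K).T@R;c=-R.T@t
    return (c+d*((z-c[2])/d[:,2])[:,None])[:,:2]
def strip(p,n):
    r=robot.outline_of(p,n)
    if not r: return None
    v,u=np.nonzero(r[0]['region']);w=ray(p,np.c_[u,v].astype(float),.003)
    (c,s,a)=cv2.minAreaRect((w*1000).astype(np.float32))
    return np.round(c,1),np.round(s,1),round(a,1)
def tin(p,near,tol=.2):
    return [(np.round(r['at'],4),round(r['score'],2)) for r in robot.place_of(p,'tin') if np.hypot(*(np.array(r['at'])[:2]-near))<.1]
def frame(c,d,xy):  # c strip centre, d unit roll dir
    e=np.array(xy)-c;return e@d,e@np.array([-d[1],d[0]])
E
python3 - <<'E'
from h import *
for c in ["scene","side"]:
    p=robot.camera(c)
    for n in ["green_strip","red_strip","mat"]: print(c,n,strip(p,n))
    print(tin(p,[.53,.04]))
    for col,f in (("g",lambda i:(i[...,1]>90)&(i[...,0]<70)&(i[...,2]<110)),("r",lambda i:(i[...,0]>140)&(i[...,1]<50)&(i[...,2]<60))):
        m=f(p['pixels'].astype(int));v,u=np.nonzero(m);w=ray(p,np.c_[u,v].astype(float),.003)
        t=np.array([.4945,-.099] if col=="g" else [.555,.191]);w=w[np.hypot(*(w-t).T)<.13]
        print(c,col,w.mean(0),cv2.minAreaRect((w*1000).astype(np.float32)))
E
```

```text
scene green_strip (array([ 492.5, -107.4]), array([ 46.2, 177.6]), 80.7)
scene red_strip (array([546.1, 192. ]), array([ 45. , 181.8]), 80.0)
scene mat (array([519. ,  29.6]), array([584.4, 208.6]), 80.0)
[(array([0.5297, 0.0389, 0.04  ]), 0.94)]
scene g [ 0.49521536 -0.10281852] ((492.1400146484375, -102.57202911376953), (41.468265533447266, 179.83285522460938), 80.06220245361328)
scene r [0.55508096 0.21883963] ((557.566162109375, 245.78334045410156), (150.0546112060547, 178.02789306640625), 79.92880249023438)
side green_strip (array([ 494.5, -102.1]), array([ 42.4, 181. ]), 79.8)
side red_strip (array([552.5, 191.7]), array([ 36.6, 175.5]), 80.4)
side mat (array([521.3,  32.2]), array([587. , 205.3]), 80.1)
[(array([0.5332, 0.0385, 0.0407]), 0.96)]
side g [ 0.49334546 -0.10272633] ((495.64404296875, -102.81574249267578), (43.17413330078125, 181.15521240234375), 80.08794403076172)
side r [0.54909787 0.19064255] ((551.26220703125, 190.75399780273438), (42.88416290283203, 180.82266235351562), 80.18199920654297)
```

>>> servo_tool(
  rows=[1, 0, 0, 0, -5.1, 1, 0, 0, 0, -5.1, 1, 0, 0, 0, -5.2, 1, -0.022, -0.0287, 0, 0, 1, -0.022, -0.0287, 0, 0],
  newtons=10,
)

```text
time: 2.02
position: [0.3008, 0.5011, 0.2225]
tool_rot: [0.085, 0.996, 0.0, 0.0]
ft_force: [0.7, -1.0, 0.1]
grip_width: 0.0617
grip_force: 0.0
```

>>> servo_tool(
  rows=[1, -0.022, -0.0287, 0, 0, 1, -0.022, -0.0287, 0, 0, 1, -0.022, -0.0287, 0, 0, 1, -0.022, -0.0287, 0, 0, 1, -0.022, -0.0287, 0, 0],
)

```text
time: 2.43
position: [0.3852, 0.3387, 0.2228]
tool_rot: [0.087, 0.996, 0.0, 0.0]
ft_force: [0.3, -0.3, -0.4]
grip_width: 0.028
grip_force: 0.0
```

>>> servo_tool(
  rows=[1, -0.022, -0.0287, 0, 0, 1, -0.022, -0.0287, 0, 0, 1, -0.022, -0.0287, 0, 0, 1, -0.022, -0.0287, 0, 0, 1, -0.022, -0.0287, 0, 0],
)

```text
time: 2.85
position: [0.4688, 0.1782, 0.2228]
tool_rot: [0.087, 0.996, 0.0, 0.0]
ft_force: [0.2, 0.9, 1.2]
grip_width: 0.0014
grip_force: 0.0
```

>>> servo_tool(
  rows=[1, -0.022, -0.0287, 0.02, 0, 1, -0.022, -0.0287, 0.02, 0, 1, -0.022, -0.0287, 0.02, 0, 1, -0.022, -0.0287, 0.02, 0, 1, 0, 0, 0, 0],
)

```text
time: 3.27
position: [0.5375, 0.0459, 0.1395]
tool_rot: [0.09, 0.996, -0.001, -0.0]
ft_force: [0.2, 1.3, -0.1]
grip_width: 0.0004
grip_force: 0.0
```

>>> servo_tool(
  rows=[1, 0.004, 0.004, 0.03, 0, 1, 0, 0, 0.025, 0, 1, 0, 0, 0.004, 0, 1, 0, 0, 0, 0, 1, 0, 0, 0, 0],
)

```text
time: 3.68
position: [0.5322, 0.0564, 0.0842]
tool_rot: [0.087, 0.996, -0.0, 0.0]
ft_force: [0.3, 0.1, -0.1]
grip_width: 0.0007
grip_force: 0.0
```

Run:
```python
from h import *
o=robot.get_obs();print(o['time'],o['position'],o['ft_force'])
p=robot.camera("side");print(tin(p,[.53,.04]))
i=p['pixels'][150:280,190:350,::-1];cv2.imwrite('pics/s1.png',cv2.resize(i,None,fx=4.5,fy=4.5,interpolation=cv2.INTER_CUBIC))
```

```text
3.6833 [0.53221066 0.05640271 0.08421986] [ 0.34296522  0.09512655 -0.10434315]
[(array([0.5354, 0.0383, 0.0425]), 0.95)]
```

View pics/s1.png

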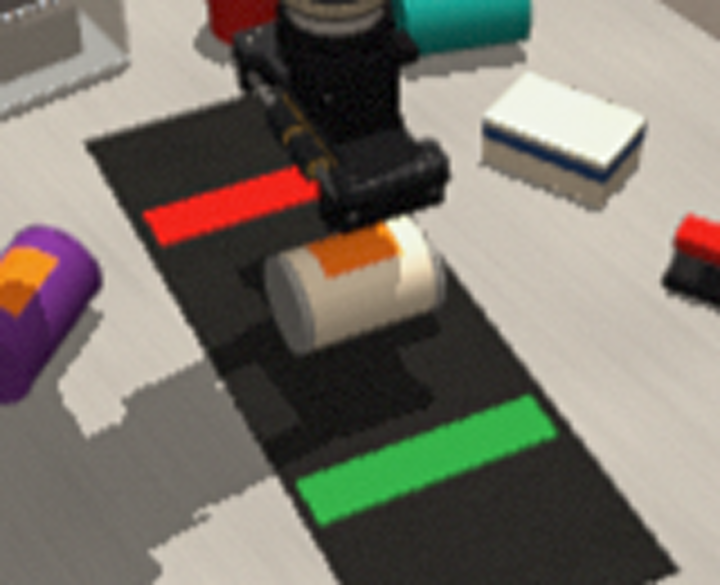

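The view shows the closed hand, with its fingers hidden under it, right above the tin at crop pixel (355,285). The green strip is ahead at (427,460). Next I lower to touch the tin.

>>> servo_tool(
  rows=[1, -0.004, -0.005, 0.004, 0, 1, 0, 0, 0.003, 0, 1, 0, 0, 0.001, 0, 1, 0, 0, 0, 0],
)

```text
time: 4.12
position: [0.5351, 0.0503, 0.0757]
tool_rot: [0.087, 0.996, -0.0, 0.0]
ft_force: [0.8, -0.7, -0.1]
grip_width: 0.0006
grip_force: 0.3
```

>>> servo_tool(
  rows=[1, 0, 0, 0.001, 0, 1, 0, 0, 0, 0],
)

```text
time: 4.28
position: [0.5354, 0.0506, 0.0752]
tool_rot: [0.087, 0.996, 0.0, 0.001]
ft_force: [-0.2, 0.6, 3.6]
grip_width: 0.0005
grip_force: 2.1
```

>>> servo_tool(
  rows=[1, 0, -0.004, 0.0005, 0, 1, 0, -0.008, 0, 0, 1, 0, -0.008, 0, 0, 1, 0, -0.008, 0, 0],
)

```text
time: 4.62
position: [0.5305, 0.0229, 0.0762]
tool_rot: [0.087, 0.996, -0.0, 0.001]
ft_force: [-1.7, 0.5, 15.4]
grip_width: 0.0007
grip_force: 7.6
```

>>> servo_tool(
  rows=[1, 0, -0.008, 0, 0, 1, 0, -0.006, 0, 0, 1, 0, -0.003, 0, 0, 1, 0, 0, -0.003, 0, 1, 0, 0, -0.009, 0],
)

```text
time: 5.03
position: [0.526, 0.0062, 0.0857]
tool_rot: [0.087, 0.996, 0.0, -0.001]
ft_force: [-0.2, -0.1, -0.2]
grip_width: 0.0006
grip_force: 0.0
```

```bash
cat > m.py <<'E'
from h import *
d=-np.array([np.cos(np.radians(80)),np.sin(np.radians(80))]);g=np.array([.494,-.1026])
o=robot.get_obs();T=[]
for k in range(2):
  for c in ["scene","side"]:
    p=robot.camera(c);near=[.51,-.03]
    r=[a for a,s in tin(p,near) if s>.4]
    if r: T.append(r[0][:2])
T=np.array(T);t=np.median(T,0)
print(o['time'],'spread',T.std(0),'tin',t,'along/lat from strip mm',np.round(np.array(frame(g,d,t))*1000,1))
e=o['position'][:2]-t;print('tip z',o['position'][2],'tip ahead of tin along d',e@d,'tool-x offset',e@np.array([-.985,.174]))
E
python3 m.py
```

```text
5.0333 spread [0.00260048 0.00185118] tin [0.52865 0.01435] along/lat from strip mm [-121.2   13.8]
tip z 0.085668867774772 tip ahead of tin along d 0.008467590852359862 tool-x offset 0.0012300801907087814
```

>>> servo_tool(
  rows=[1, -0.001, 0.022, 0, 0, 1, 0, 0, 0.006, 0, 1, 0, 0, 0.0055, 0, 1, 0, 0, 0, 0, 1, 0, -0.004, 0, 0],
)

```text
time: 5.85
position: [0.5314, 0.0241, 0.0752]
tool_rot: [0.086, 0.996, 0.0, 0.0]
ft_force: [-1.7, 2.5, 14.4]
grip_width: 0.0003
grip_force: 6.9
```

>>> servo_tool(
  rows=[1, 0, -0.008, 0, 0, 1, 0, -0.008, 0, 0, 1, 0, -0.008, 0, 0, 1, 0, -0.008, 0, 0, 1, 0, -0.006, 0, 0],
)

```text
time: 6.27
position: [0.5247, -0.0149, 0.076]
tool_rot: [0.087, 0.996, -0.0, 0.001]
ft_force: [-2.7, -0.1, 12.7]
grip_width: 0.0002
grip_force: 6.2
```

>>> servo_tool(
  rows=[1, 0, -0.004, 0, 0, 1, 0, -0.002, 0, 0, 1, 0, 0, -0.003, 0, 1, 0, 0, -0.009, 0, 1, 0, 0, 0, 0],
)

```text
time: 6.68
position: [0.5238, -0.02, 0.0873]
tool_rot: [0.087, 0.996, -0.0, 0.001]
ft_force: [1.2, -0.3, 0.2]
grip_width: 0.0001
grip_force: 0.0
```

```bash
python3 m.py
```

```text
6.6833 spread [0.00377649 0.00179304] tin [ 0.52325 -0.0111 ] along/lat from strip mm [-95.2  12.9]
tip z 0.08733160365085599 tip ahead of tin along d 0.008637114317366065 tool-x offset -0.002127065068229031
```

>>> servo_tool(
  rows=[1, 0.001, 0.022, 0, 0, 1, 0, 0, 0.006, 0, 1, 0, 0, 0.006, 0, 1, 0, 0, 0, 0, 1, 0, -0.004, 0, 0],
)

```text
time: 7.5
position: [0.5258, -0.0013, 0.0753]
tool_rot: [0.087, 0.996, 0.0, 0.0]
ft_force: [-2.1, 1.7, 15.1]
grip_width: 0.0005
grip_force: 7.6
```

>>> servo_tool(
  rows=[1, 0, -0.008, 0, 0, 1, 0, -0.008, 0, 0, 1, 0, -0.008, 0, 0, 1, 0, -0.008, 0, 0, 1, 0, -0.006, 0, 0],
)

```text
time: 7.92
position: [0.519, -0.0404, 0.0759]
tool_rot: [0.087, 0.996, -0.0, 0.0]
ft_force: [-2.7, -0.3, 11.8]
grip_width: 0.0001
grip_force: 5.8
```

>>> servo_tool(
  rows=[1, 0, -0.004, 0, 0, 1, 0, -0.002, 0, 0, 1, 0, 0, -0.003, 0, 1, 0, 0, -0.009, 0, 1, 0, 0, 0, 0],
)

```text
time: 8.33
position: [0.5185, -0.0455, 0.0874]
tool_rot: [0.087, 0.996, -0.0, 0.001]
ft_force: [1.2, 0.1, 0.1]
grip_width: 0.0008
grip_force: 0.0
```

>>> servo_tool(
  rows=[1, 0, 0.022, 0, 0, 1, 0, 0, 0.006, 0, 1, 0, 0, 0.006, 0, 1, 0, 0, 0, 0, 1, 0, -0.004, 0, 0],
)

```text
time: 8.75
position: [0.5214, -0.0269, 0.0755]
tool_rot: [0.086, 0.996, 0.0, 0.0]
ft_force: [-3.1, 2.0, 16.1]
grip_width: 0.0008
grip_force: 8.5
```

>>> servo_tool(
  rows=[1, 0, -0.008, 0, 0, 1, 0, -0.008, 0, 0, 1, 0, -0.008, 0, 0, 1, 0, -0.008, 0, 0, 1, 0, -0.006, 0, 0],
)

```text
time: 9.17
position: [0.5146, -0.066, 0.0757]
tool_rot: [0.087, 0.996, -0.001, 0.001]
ft_force: [-2.1, -0.4, 11.1]
grip_width: 0.0006
grip_force: 5.4
```

>>> servo_tool(
  rows=[1, 0, -0.004, 0, 0, 1, 0, -0.002, 0, 0, 1, 0, 0, -0.003, 0, 1, 0, 0, -0.009, 0, 1, 0, 0, 0, 0],
)

```text
time: 9.58
position: [0.5139, -0.071, 0.0873]
tool_rot: [0.087, 0.996, -0.0, 0.001]
ft_force: [0.6, 0.7, -0.0]
grip_width: 0.0004
grip_force: 0.0
```

```bash
python3 m.py
python3 - <<'E'
from h import *
p=robot.camera("side")
i=p['pixels'][150:300,190:360,::-1];cv2.imwrite('pics/s2.png',cv2.resize(i,None,fx=4,fy=4,interpolation=cv2.INTER_CUBIC))
E
```

```text
9.5833 spread [0.00406633 0.00170953] tin [ 0.51475 -0.05815] along/lat from strip mm [-47.4  12.7]
tip z 0.08730776346138747 tip ahead of tin along d 0.012796133056974347 tool-x offset -0.001396125399441594
```

View pics/s2.png

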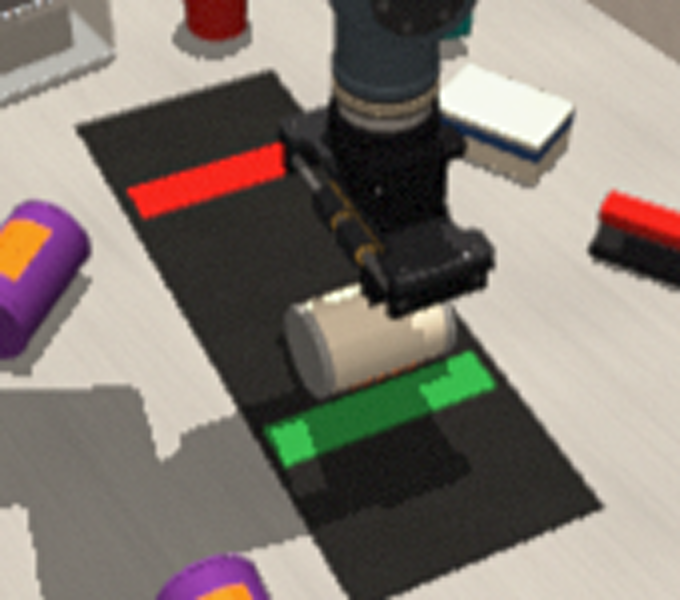

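The tin, at crop pixel (370,345), is still parallel to the green strip at (380,410), with about 47 mm to go. Two more strokes should do it.

>>> servo_tool(
  rows=[1, 0, 0.025, 0, 0, 1, 0, 0, 0.006, 0, 1, 0, 0, 0.006, 0, 1, 0, 0, 0, 0, 1, 0, -0.004, 0, 0],
)

```text
time: 10.45
position: [0.5173, -0.0496, 0.0752]
tool_rot: [0.087, 0.996, 0.0, 0.0]
ft_force: [-2.3, 1.9, 14.7]
grip_width: 0.0006
grip_force: 7.1
```

>>> servo_tool(
  rows=[1, 0, -0.008, 0, 0, 1, 0, -0.008, 0, 0, 1, 0, -0.008, 0, 0, 1, 0, -0.008, 0, 0, 1, 0, -0.006, 0, 0],
)

```text
time: 10.87
position: [0.5105, -0.0887, 0.076]
tool_rot: [0.087, 0.996, -0.0, 0.0]
ft_force: [-2.4, 1.4, 11.8]
grip_width: 0.0004
grip_force: 6.1
```

>>> servo_tool(
  rows=[1, 0, -0.004, 0, 0, 1, 0, -0.002, 0, 0, 1, 0, 0, -0.003, 0, 1, 0, 0, -0.009, 0, 1, 0, 0, 0, 0],
)

```text
time: 11.28
position: [0.51, -0.0938, 0.0874]
tool_rot: [0.087, 0.996, -0.0, 0.001]
ft_force: [0.7, -0.1, -1.1]
grip_width: 0.0004
grip_force: 0.0
```

```bash
python3 m.py
```

```text
11.2833 spread [0.00489438 0.00101088] tin [ 0.5098  -0.08435] along/lat from strip mm [-20.7  12.4]
tip z 0.08743794110933231 tip ahead of tin along d 0.009300704368593754 tool-x offset -0.001843076907243825
```

>>> servo_tool(
  rows=[1, 0, 0.02, 0, 0, 1, 0, 0, 0.006, 0, 1, 0, 0, 0.006, 0, 1, 0, 0, 0, 0, 1, 0, -0.004, 0, 0],
)

```text
time: 12.1
position: [0.5125, -0.0772, 0.0757]
tool_rot: [0.086, 0.996, 0.0, 0.0]
ft_force: [-2.5, 1.5, 17.3]
grip_width: 0.0005
grip_force: 8.7
```

>>> servo_tool(
  rows=[1, 0, -0.008, 0, 0, 1, 0, -0.008, 0, 0, 1, 0, -0.008, 0, 0, 1, 0, -0.007, 0, 0, 1, 0, -0.004, 0, 0],
)

```text
time: 12.52
position: [0.5061, -0.1136, 0.0758]
tool_rot: [0.087, 0.996, -0.001, 0.0]
ft_force: [-1.9, 0.3, 12.9]
grip_width: 0.0006
grip_force: 5.9
```

>>> servo_tool(
  rows=[1, 0, -0.002, 0, 0, 1, 0, 0, 0, 0, 1, 0, 0, -0.003, 0, 1, 0, 0, -0.02, 0, 1, 0, 0, -0.04, 0],
)

```text
time: 12.93
position: [0.5025, -0.1132, 0.1341]
tool_rot: [0.087, 0.996, 0.002, -0.005]
ft_force: [1.0, -0.2, 0.0]
grip_width: 0.0008
grip_force: 0.0
```

>>> servo_tool(
  rows=[1, 0, 0, -0.04, 0, 1, 0, 0, -0.04, 0, 1, 0, 0, -0.04, 0, 1, 0, 0, -0.04, 0, 1, 0, 0, 0, 0],
)

```text
time: 13.35
position: [0.5102, -0.1163, 0.3053]
tool_rot: [0.087, 0.996, -0.003, 0.008]
ft_force: [1.2, -0.4, -0.3]
grip_width: 0.0003
grip_force: 0.0
```

```bash
python3 m.py
python3 - <<'E'
from h import *
for k,c in enumerate(["scene","side"]):
    p=robot.camera(c);print(robot.get_obs()['time'])
    v,u=(150,210) if c=="side" else (150,200)
    i=p['pixels'][v:v+150,u:u+170,::-1];cv2.imwrite(f'pics/f{c}.png',cv2.resize(i,None,fx=4,fy=4,interpolation=cv2.INTER_CUBIC))
E
```

```text
13.35 spread [0.00358143 0.00249132] tin [ 0.5093 -0.1044] along/lat from strip mm [-0.9 15.4]
tip z 0.30527713185776845 tip ahead of tin along d 0.011594454854347087 tool-x offset -0.0029312767715037563
13.8
13.85
```

View pics/fside.png

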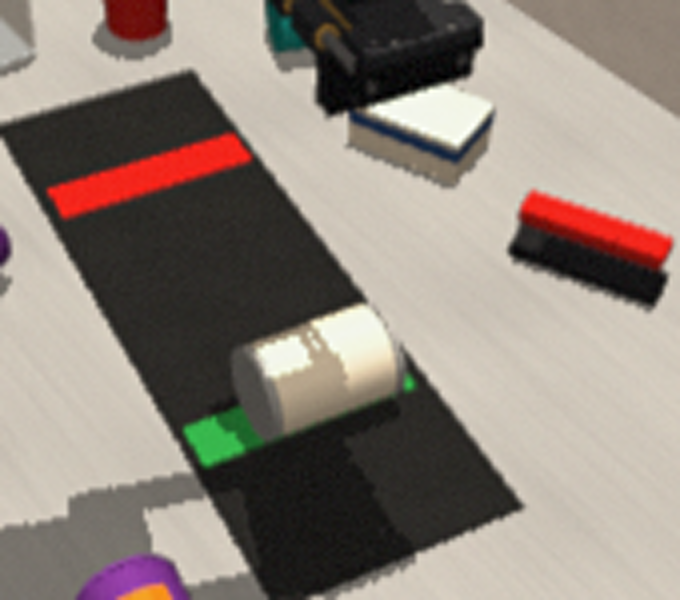

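View pics/fscene.png

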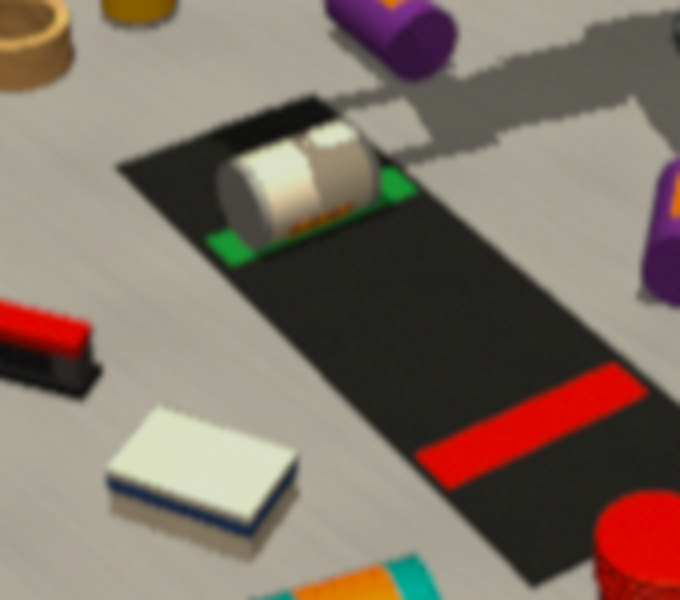

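Both views show the tin lying parallel on the green strip, about 1 mm off its centre line and 15 mm along it, with the hand well clear. I'm handing it in.

```bash
python3 -c "
from rig import robot
print(robot.hand_in())"
```

```text
the job is handed in; nothing more can be done
None
```

The tin was rolled onto the green strip in six strokes on its top and measured about 1 mm off the centre line and 15 mm off the middle along its length. It lies parallel to the strip with the hand clear, and the job is handed in, though no verdict came back.

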